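# Change the stain sample in the mixer and start it

## Task

The blue-capped sample in the mixer is finished: lift it out and stand it in a free hole of the wooden rack, then take the red-capped tube from the rack and put it fully down in the mixer's well. With both tubes let go, press the white timer key fully down and let it up, then press the green start key fully down and let it up. Keep both tubes upright all the way, never press the red stop key, and leave the other tubes, the tin and the sanding block where they are.

Things in the scene. Friction and masses are not known exactly. Their poses are not given: they have to be found in the camera images.
- rack: Light wooden tube rack fixed to the bench, 62 x 234 x 50 mm (x, y, z), origin at the centre of its underside; one row of four holes 58 mm apart along its y axis. Three hold tubes, in any order; one is free (a grey felt dot shows in its bottom).
- rack_hole0 (a point): Centre of the mouth of hole 0 of the wooden rack, at its upper face, z up: 25 mm across with a chamfered rim, 40 mm deep. A seated tube's centre stands 10 mm above it.
- rack_hole1 (a point): Centre of the mouth of hole 1 of the wooden rack, at its upper face, z up: 25 mm across with a chamfered rim, 40 mm deep. A seated tube's centre stands 10 mm above it.
- rack_hole2 (a point): Centre of the mouth of hole 2 of the wooden rack, at its upper face, z up: 25 mm across with a chamfered rim, 40 mm deep. A seated tube's centre stands 10 mm above it.
- rack_hole3 (a point): Centre of the mouth of hole 3 of the wooden rack, at its upper face, z up: 25 mm across with a chamfered rim, 40 mm deep. A seated tube's centre stands 10 mm above it.
- mixer: Light grey bench-top sample mixer with a dark foot fixed to the bench, 170 x 200 x 80 mm (x, y, z), origin at the centre of its underside. In its top is one well, at x 0, y +55 mm, and a row of three keys at y -55 mm.
- mixer_well (a point): Centre of the mouth of the mixer's well, at the mixer's upper face, z up: 25 mm across with a chamfered rim, 40 mm deep. A seated tube's centre stands 10 mm above it.
- blue_tube_center (a point): A closed, rigid, upright sample tube, 100 mm tall, 60 g give or take: white body 22 mm across with a chamfered foot, and a blue cap 26 mm across over its top 30 mm. The point is the tube's centre, half-way up (50 mm above its foot, 35 mm below the middle of the cap); its z axis is the tube's own axis, towards the cap. At the start it stands in the mixer's well.
- red_tube_center (a point): A closed, rigid, upright sample tube, 100 mm tall, 60 g give or take: white body 22 mm across with a chamfered foot, and a red cap 26 mm across over its top 30 mm. The point is the tube's centre, half-way up (50 mm above its foot, 35 mm below the middle of the cap); its z axis is the tube's own axis, towards the cap. At the start it stands in one of the rack's holes.
- yellow_tube_center (a point): A closed, rigid, upright sample tube, 100 mm tall, 60 g give or take: white body 22 mm across with a chamfered foot, and a yellow cap 26 mm across over its top 30 mm. The point is the tube's centre, half-way up (50 mm above its foot, 35 mm below the middle of the cap); its z axis is the tube's own axis, towards the cap. It stands in the rack and stays there.
- black_tube_center (a point): A closed, rigid, upright sample tube, 100 mm tall, 60 g give or take: white body 22 mm across with a chamfered foot, and a black cap 26 mm across over its top 30 mm. The point is the tube's centre, half-way up (50 mm above its foot, 35 mm below the middle of the cap); its z axis is the tube's own axis, towards the cap. It stands in the rack and stays there.
- timer_key_top (a point): Top of the round white key (timer), 26 mm across, on the dark strip on the mixer's top; point at the middle of its upper face, key pressed straight down. The three keys stand 50 mm apart in one row: white, green, red along the mixer's +x.
- start_key_top (a point): Top of the round green key (start), 26 mm across, on the dark strip on the mixer's top; point at the middle of its upper face, key pressed straight down. The three keys stand 50 mm apart in one row: white, green, red along the mixer's +x.
- stop_key_top (a point): Top of the round red key (stop), 26 mm across, on the dark strip on the mixer's top; point at the middle of its upper face, key pressed straight down. The three keys stand 50 mm apart in one row: white, green, red along the mixer's +x.
- timer_key (a joint): Travel of the white key in m: 0 is up, 0.006 is fully down; a spring brings it back up, about 4 N when fully down.
- start_key (a joint): Travel of the green key in m: 0 is up, 0.006 is fully down; a spring brings it back up, about 4 N when fully down.
- stop_key (a joint): Travel of the red key in m: 0 is up, 0.006 is fully down; a spring brings it back up, about 4 N when fully down.
- stain_tin: Round stain tin, 72 mm across, 60 mm tall, loose on the bench beyond the rack and mixer; origin at the centre of its underside. A bystander.
- sanding_block: Cork sanding block, 60 x 110 x 30 mm, loose on the bench beyond the rack and mixer; origin at the centre of its underside. A bystander.
Things that resemble listed ones, but are neither listed nor needed, are in the scene too. Leave any purple or turquoise look-alike of the part that bears blue_tube_center alone.

How it is judged (in metres and radians):
On the way, in this order (a step that is already met when the one before it is completed fails the run):
1. the blue-capped tube stands fully down in a hole of the rack, let go (((horizontal distance between blue_tube_center and rack_hole0 below 0.008 m and z of blue_tube_center in the frame of rack_hole0 between 0.004 and 0.014 m and angle between blue_tube_center's own z axis and vertical below 0.12 rad) or (horizontal distance between blue_tube_center and rack_hole1 below 0.008 m and z of blue_tube_center in the frame of rack_hole1 between 0.004 and 0.014 m and angle between blue_tube_center's own z axis and vertical below 0.12 rad) or (horizontal distance between blue_tube_center and rack_hole2 below 0.008 m and z of blue_tube_center in the frame of rack_hole2 between 0.004 and 0.014 m and angle between blue_tube_center's own z axis and vertical below 0.12 rad) or (horizontal distance between blue_tube_center and rack_hole3 below 0.008 m and z of blue_tube_center in the frame of rack_hole3 between 0.004 and 0.014 m and angle between blue_tube_center's own z axis and vertical below 0.12 rad)) and contact force between the fingers and blue_tube below 0.1 N), for 0.2 s.
2. the red-capped tube is fully down in the mixer's well, let go (horizontal distance between red_tube_center and mixer_well below 0.008 m and z of red_tube_center in the frame of mixer_well between 0.004 and 0.014 m and angle between red_tube_center's own z axis and vertical below 0.12 rad and ((horizontal distance between blue_tube_center and rack_hole0 below 0.008 m and z of blue_tube_center in the frame of rack_hole0 between 0.004 and 0.014 m and angle between blue_tube_center's own z axis and vertical below 0.12 rad) or (horizontal distance between blue_tube_center and rack_hole1 below 0.008 m and z of blue_tube_center in the frame of rack_hole1 between 0.004 and 0.014 m and angle between blue_tube_center's own z axis and vertical below 0.12 rad) or (horizontal distance between blue_tube_center and rack_hole2 below 0.008 m and z of blue_tube_center in the frame of rack_hole2 between 0.004 and 0.014 m and angle between blue_tube_center's own z axis and vertical below 0.12 rad) or (horizontal distance between blue_tube_center and rack_hole3 below 0.008 m and z of blue_tube_center in the frame of rack_hole3 between 0.004 and 0.014 m and angle between blue_tube_center's own z axis and vertical below 0.12 rad)) and contact force between the fingers and red_tube below 0.1 N), for 0.2 s.
3. the white timer key is fully down, with the green key up (horizontal distance between red_tube_center and mixer_well below 0.008 m and z of red_tube_center in the frame of mixer_well between 0.004 and 0.014 m and angle between red_tube_center's own z axis and vertical below 0.12 rad and ((horizontal distance between blue_tube_center and rack_hole0 below 0.008 m and z of blue_tube_center in the frame of rack_hole0 between 0.004 and 0.014 m and angle between blue_tube_center's own z axis and vertical below 0.12 rad) or (horizontal distance between blue_tube_center and rack_hole1 below 0.008 m and z of blue_tube_center in the frame of rack_hole1 between 0.004 and 0.014 m and angle between blue_tube_center's own z axis and vertical below 0.12 rad) or (horizontal distance between blue_tube_center and rack_hole2 below 0.008 m and z of blue_tube_center in the frame of rack_hole2 between 0.004 and 0.014 m and angle between blue_tube_center's own z axis and vertical below 0.12 rad) or (horizontal distance between blue_tube_center and rack_hole3 below 0.008 m and z of blue_tube_center in the frame of rack_hole3 between 0.004 and 0.014 m and angle between blue_tube_center's own z axis and vertical below 0.12 rad)) and value of joint timer_key above 0.0042 m and value of joint start_key below 0.002 m), for 0.04 s.
4. the green start key is fully down, with the white key up again (horizontal distance between red_tube_center and mixer_well below 0.008 m and z of red_tube_center in the frame of mixer_well between 0.004 and 0.014 m and angle between red_tube_center's own z axis and vertical below 0.12 rad and ((horizontal distance between blue_tube_center and rack_hole0 below 0.008 m and z of blue_tube_center in the frame of rack_hole0 between 0.004 and 0.014 m and angle between blue_tube_center's own z axis and vertical below 0.12 rad) or (horizontal distance between blue_tube_center and rack_hole1 below 0.008 m and z of blue_tube_center in the frame of rack_hole1 between 0.004 and 0.014 m and angle between blue_tube_center's own z axis and vertical below 0.12 rad) or (horizontal distance between blue_tube_center and rack_hole2 below 0.008 m and z of blue_tube_center in the frame of rack_hole2 between 0.004 and 0.014 m and angle between blue_tube_center's own z axis and vertical below 0.12 rad) or (horizontal distance between blue_tube_center and rack_hole3 below 0.008 m and z of blue_tube_center in the frame of rack_hole3 between 0.004 and 0.014 m and angle between blue_tube_center's own z axis and vertical below 0.12 rad)) and value of joint start_key above 0.0042 m and value of joint timer_key below 0.002 m), for 0.04 s.
At the end, for the whole second after the job is handed in: Blue tube in a rack hole and red tube in the mixer's well: fully down (centre under 14 mm above the mouth, 10 when seated), within 8 mm of its axis, upright within 0.12 rad, let go; all keys up (under 2 mm down); the other two tubes, tin and sanding block within 25 mm of their starts (all of step 2 and contact force between the fingers and blue_tube below 0.1 N and value of joint each of timer_key, start_key, stop_key below 0.002 m and not (distance of stain_tin from where it was at the start of the episode above 0.025 m) and not (distance of sanding_block from where it was at the start of the episode above 0.025 m) and not (distance of yellow_tube_center from where it was at the start of the episode above 0.025 m) and not (distance of black_tube_center from where it was at the start of the episode above 0.025 m)); the robot touches nothing.
It fails at once if the red stop key is pressed (3 mm or more) (value of joint stop_key above 0.003 m).
It fails at once if the red- or blue-capped tube is tipped by more than about 35 degrees (angle between any of red_tube_center, blue_tube_center's own z axis and vertical above 0.6 rad).
It fails at once if the yellow- or black-capped tube, the tin or the sanding block is moved by more than 25 mm (distance of any of stain_tin, sanding_block, yellow_tube_center, black_tube_center from where it was at the start of the episode above 0.025 m).
It also fails if it takes over 70 s, if anything falls off the work surface, if the arm or the gripper's body presses on something with over 40 N, if the wrist force passes 120 N, or if a joint passes its speed limit or range.

## Robot

A 7-joint arm with a two-finger parallel gripper is mounted at the origin on the work surface. World frame = base frame: x ahead of the robot, y to its left, z up, the work surface at z = 0. Lengths are in m, angles in degrees, forces in N, time in s.
With the tool pointing down it reaches from about 0.4 to 0.875 m from the base axis. Payload 4.4 kg.
Tool frame: the origin (TCP) lies at the very end of the fingers, on their centre line; the grasp point (between the pads) lies hold_point_z behind it (hold_point_z is the distance from the TCP to the grasp point, in m); z points along the fingers, y is the line along which they close (so a half turn about z gives the same grasp; the last joint's range is limited). The gripper opens to 85 mm and grips with 20 to 120 N. Pads are 22 mm wide; open, the fingers measure 114 mm over their backs; the gripper's body (76 mm by 85 mm) begins 54 mm behind the grasp point. The pads swing forward as they close: fully open they stand 13 mm farther back than shut.
Start: joints at [-3.77, 36.005, 2.206, 86.941, -1.547, 57.084, -1.146], TCP at [0.65, 0, 0.231] pointing down, gripper open.
Joint ranges: [-175.42, 175.42], [-21.48, 121.26], [-71.46, 75.88], [10.55, 141.38], [-63.04, 243.04], [13.31, 113.54], [-168.57, 168.57]. Speed limits (degrees/s): [147.25, 147.25, 180, 180, 180, 180, 180].

## Interface

Orientations are given as a 3x3 rotation matrix whose columns are the frame's x, y, z axes.
In Python, from plant import * gives the robot as it stands.
- The arm moves only by the tool arm_command, never from a script. Its argument "commands" is a list of rows, each a list of 6 numbers: the shift along the world's x, y, z in units of 30 mm (1.0 is 30 mm), then the turn, a rotation vector about the world's x, y, z in units of 5 degrees (1.0 is 5 degrees). In form: [[dx, dy, dz, ax, ay, az], ...]. A call has 1 to 20 rows; each row shifts and turns the commanded pose from where the row before left it; what a row does not reach is not made up. A row lasts 1/12 s, in which the tool goes at most 41.7 mm and 7.16 degrees, less where a joint would pass 70% of its speed; a pose out of reach is approached as far as the arm can. A call is refused whole if a number of a shift passes 1 or a number of a turn 1, either way. A call with a gripper value outside its range is refused whole. "claw" is the finger opening in mm, from 0 to 85.4, set as the call begins (left out, the last holds). The fingers move at their own pace and stop on an object; the grip force is fixed at half the most. Time passes only in rows, so rows that do not move let the fingers close. It gives the time, the measured TCP pose, the force, the opening and the grip force at its end, in the units of the state.
- get_obs(): the state, without advancing time (a new reading comes with each control period).
- read_camera(name): name is "scene" or "side" or "wrist"; returns the picture (400x640x3 uint8, blue, green, red); there is no depth.
- get_calibration(name): a dict with "K" (3x3 intrinsics, pixels), "origin" and "attitude" of the camera in the world; the wrist camera has in their place "mount" (4x4, takes a point from camera to tool coordinates, whose origin is the TCP and whose axes are the flange's). Camera axes: x right, y down, z forward; pixel columns grow to the right and rows downward; lengths in m; the calibration is good to about 2 mm. The wrist camera is an equidistant fisheye: a pixel r from the principal point sees the ray r / f radians off the axis. A picture is of the moment at which its call begins: read the wrist's pose just before it. get_calibration takes no time and is no camera call.
- close_job(): hands the job in; it is judged then, once.
Trained networks look in the newest picture that a camera, given by its name, has taken for a name from the list of things; names that differ only in an ending like _2 or _b are one class to them, and where a whole thing is asked for, a point or a joint stands for the part that bears it (a point fixed in the world has none). Each returns a list of dicts, best first, with "score" (0 to 1); they miss things now and then, are a little off and sometimes report something else, mostly with a low value. They report only what shows in the picture. A call takes as long as a camera call. They do not tell look-alikes from the thing itself.
- masks_of(camera, query): "region" (400x640 bool, what is visible of it).
- landmark_of(camera, query): "centre" ([x, y, z] in m, in world coordinates, good to about 4 mm: a listed point, or the origin of a listed thing).
The state is a dict: "time_s": time; "joint_pos": joint angles; "joint_velocities": joint speeds; "joint_torque": joint torques, N m; "ee_pos": TCP position; "orientation": TCP orientation; "contact_force": force on the tool from outside, world axes, zero at the start; "moment": the same for the moment, N m; "gripper_width": opening from 0.0 (shut) to 1.0 (fully open); "grip_force": force on a finger pad.
Only numpy, scipy, OpenCV 4.12 (cv2) and the standard library are available. Lean on these libraries where they do the work, as an engineer would, in place of code of your own. Each camera call takes 0.05 s, during which the arm holds its last target. There are 200 camera calls.

## Working session

There is one attempt and no reset: what is moved stays moved. The work goes in short steps, Python scripts to look and compute and a tool call to move; the robot and the scene stay as the last step left them, time stands still between calls to the robot, and variables do not carry over. Pictures are saved under pics/ and viewed, at most 10 in all, crops included, and the job is handed in when it is done.

Besides the shell and the picture viewer there is one more tool, called after "Call:" in YAML: its name, and indented under it one key for each argument. arm_command: Moves the arm, as the interface text tells. Its arguments: {"type":"object","properties":{"commands":{"type":"array","items":{"type":"array","items":{"type":"number"}}},"claw":{"type":"number"}},"required":["commands"]}

```bash
mkdir -p pics; ls; python3 - <<'E'
from plant import *
import cv2,numpy as np
o=get_obs();print(o['ee_pos'],o['orientation'],o['gripper_width'],o['time_s'])
try: print(hold_point_z)
except Exception as e: print(e)
a=read_camera('scene');b=read_camera('side')
cv2.imwrite('pics/a.png',a);cv2.imwrite('pics/b.png',b)
for c in ['scene','side']:
  for q in ['rack','mixer','mixer_well','blue_tube_center','red_tube_center','yellow_tube_center','black_tube_center','timer_key_top','start_key_top','stop_key_top','rack_hole0','rack_hole1','rack_hole2','rack_hole3','stain_tin','sanding_block']:
    print(c,q,[(round(d['score'],2),np.round(d['centre'],3).tolist()) for d in landmark_of(c,q)][:3])
E
```

```text
pics
[6.49382301e-01 2.29965686e-05 2.30414090e-01] [[-1.59336330e-05  9.99998275e-01 -1.85717293e-03]
 [ 9.99999999e-01  1.58751502e-05 -3.15049418e-05]
 [-3.14754046e-05 -1.85717343e-03 -9.99998275e-01]] 0.9977869817018701 0.0
0.0187
scene rack [(0.84, [0.568, -0.181, -0.001])]
scene mixer [(0.84, [0.572, 0.212, 0.002]), (0.59, [0.569, -0.182, -0.0])]
scene mixer_well [(0.85, [0.585, 0.268, 0.084])]
scene blue_tube_center [(0.89, [0.611, 0.383, 0.052]), (0.71, [0.539, 0.374, 0.048]), (0.57, [0.667, 0.391, 0.046])]
scene red_tube_center [(0.51, [0.55, -0.096, 0.061])]
scene yellow_tube_center [(0.54, [0.562, -0.156, 0.058])]
scene black_tube_center [(0.64, [0.548, -0.101, 0.05]), (0.52, [0.572, -0.21, 0.067]), (0.23, [0.549, -0.099, 0.061])]
scene timer_key_top [(0.63, [0.514, 0.17, 0.101])]
scene start_key_top [(0.67, [0.563, 0.158, 0.104]), (0.3, [0.586, 0.27, 0.091]), (0.18, [0.549, -0.104, 0.049])]
scene stop_key_top [(0.57, [0.609, 0.15, 0.104])]
scene rack_hole0 [(0.93, [0.574, -0.213, 0.048]), (0.9, [0.561, -0.155, 0.055]), (0.81, [0.586, -0.27, 0.046])]
scene rack_hole1 [(0.
[... 922 characters left out ...]
[0.513, 0.175, 0.103])]
side start_key_top [(0.62, [0.555, 0.161, 0.105])]
side stop_key_top [(0.54, [0.556, 0.162, 0.105]), (0.46, [0.607, 0.153, 0.096])]
side rack_hole0 [(0.91, [0.575, -0.213, 0.047]), (0.76, [0.55, -0.097, 0.052]), (0.7, [0.562, -0.152, 0.044])]
side rack_hole1 [(0.91, [0.575, -0.213, 0.047]), (0.76, [0.55, -0.097, 0.052]), (0.7, [0.562, -0.152, 0.044])]
side rack_hole2 [(0.91, [0.575, -0.213, 0.047]), (0.76, [0.55, -0.097, 0.052]), (0.7, [0.562, -0.152, 0.044])]
side rack_hole3 [(0.91, [0.575, -0.213, 0.047]), (0.76, [0.55, -0.097, 0.052]), (0.7, [0.562, -0.152, 0.044])]
side stain_tin [(0.68, [0.774, -0.138, -0.001])]
side sanding_block [(0.85, [0.781, 0.065, -0.001])]
```

View pics/a.png

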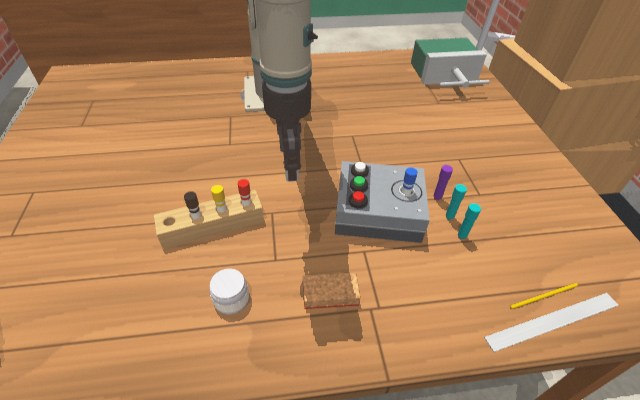

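View pics/b.png

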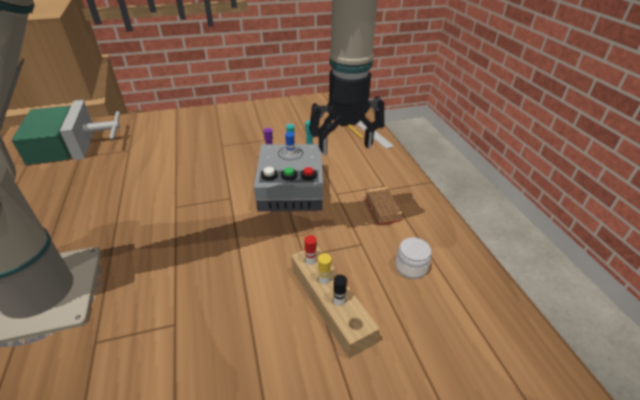

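The blue cap could be confused with purple (443,182) or the two turquoise tubes (456,202) and (469,221) standing on the bench. The target is the blue cap at (410,178) in the scene view, which stands in the mixer's well. In the rack: red (244,190), yellow (218,195), black (192,203), and the free hole at (169,221). The side view agrees: the blue cap is at (290,140) in the well, and the free hole is at (356,323).

I'll go over the well and check from close up with the wrist camera.

Call:
arm_command:
  commands:
    - [-0.2, 0.85, 0, 0, 0, 0.244]
    - [-0.2, 0.85, 0, 0, 0, 0.244]
    - [-0.2, 0.85, 0, 0, 0, 0.244]
    - [-0.2, 0.85, 0, 0, 0, 0.244]
    - [-0.2, 0.85, 0, 0, 0, 0.244]
    - [-0.2, 0.85, 0, 0, 0, 0.244]
    - [-0.2, 0.85, 0, 0, 0, 0.244]
    - [-0.2, 0.85, 0, 0, 0, 0.244]
    - [-0.2, 0.85, 0, 0, 0, 0.244]
    - [-0.2, 0.85, 0, 0, 0, 0.244]
    - [0, 0, 0, 0, 0, 0]
    - [0, 0, 0, 0, 0, 0]
  claw: 85

```text
time_s: 2.7
ee_pos: [0.5891, 0.2575, 0.2312]
orientation: [[-0.215, 0.977, -0.0], [0.977, 0.215, 0.001], [0.001, -0.0, -1.0]]
contact_force: [0.4, -0.8, -0.1]
gripper_width: 0.996
grip_force: 0.0
```

```bash
cat > h.py <<'E'
from plant import *
import cv2,numpy as np
def look(c,qs,fn=None):
    o=get_obs();a=read_camera(c)
    if fn: cv2.imwrite('pics/'+fn,a)
    print(o['ee_pos'].round(4) if hasattr(o['ee_pos'],'round') else o['ee_pos'],o['time_s'])
    for q in qs: print(c,q,[(round(d['score'],2),np.round(d['centre'],4).tolist()) for d in landmark_of(c,q)][:4])
    return o,a
def world_to_wrist(P,o):
    C=get_calibration('wrist');M=np.array(C['mount']);K=np.array(C['K'])
    T=np.eye(4);T[:3,:3]=o['orientation'];T[:3,3]=o['ee_pos']
    p=(np.linalg.inv(T@M)@np.r_[P,1])[:3]
    th=np.arctan2(np.hypot(p[0],p[1]),p[2]);d=p[:2]/np.hypot(p[0],p[1])
    return K[0,0]*th*d[0]+K[0,2],K[1,1]*th*d[1]+K[1,2]
E
python3 - <<'E'
from h import *
o,a=look('wrist',['blue_tube_center','mixer_well','start_key_top','timer_key_top','stop_key_top','mixer'],'w1.png')
print(get_calibration('wrist'),o['orientation'])
for P in [(.586,.268,.14),(.586,.268,.08),(.513,.173,.1)]: print(world_to_wrist(P,o))
E
```

```text
[0.5891 0.2575 0.2312] 2.7
wrist blue_tube_center [(0.96, [0.5875, 0.2643, 0.0894]), (0.9, [0.6087, 0.3841, 0.0489]), (0.86, [0.6733, 0.3936, 0.0503]), (0.6, [0.5426, 0.3776, 0.0523])]
wrist mixer_well [(0.86, [0.5894, 0.2712, 0.0797])]
wrist start_key_top [(0.96, [0.5602, 0.1625, 0.0962])]
wrist timer_key_top []
wrist stop_key_top [(0.94, [0.6128, 0.1485, 0.0983])]
wrist mixer []
{'K': array([[309.70691629,   0.        , 322.79838812],
       [  0.        , 309.70691629, 197.42638402],
       [  0.        ,   0.        ,   1.        ]]), 'mount': array([[ 1.49609049e-04, -9.49236627e-01, -3.14562878e-01,
         8.12459480e-02],
       [ 9.99999968e-01,  2.05415460e-04, -1.44259979e-04,
        -4.11229389e-04],
       [ 2.01552934e-04, -3.14562846e-01,  9.49236628e-01,
        -1.42343757e-01],
       [ 0.00000000e+00,  0.00000000e+00,  0.00000000e+00,
         1.00000000e+00]])} [[-2.15047355e-01  9.76603523e-01 -4.40075192e-04]
 [ 9.76602994e-01  2.15047706e-01  1.03726478e-03]
 [ 1.10763360e-03 -2.06717703e-04 -9.99999365e-01]]
(np.float64(322.4295984691127), np.float64(188.9880800232824))
(np.float64(322.52522582815095), np.float64(171.28188637491155))
(np.float64(233.20864616816283), np.float64(249.98953514038962))
```

View pics/w1.png

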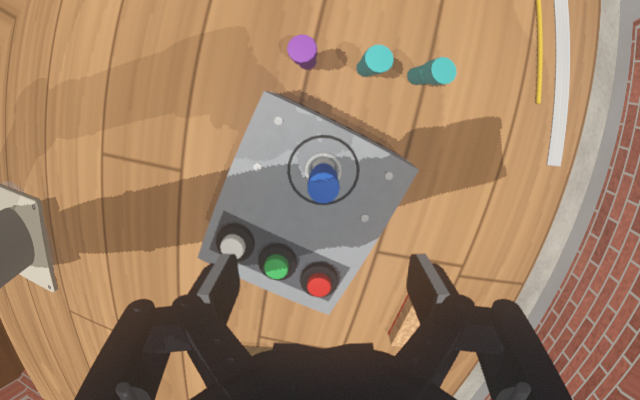

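The wrist view shows the blue cap at (323,184) inside the well's ring at (323,170). Purple (302,50) and turquoise (378,60) and (440,70) stand off the mixer. My projection of the well agrees to about 1 px. Next I align and descend.

Call:
arm_command:
  commands:
    - [-0.07, 0.35, 0, 0, 0, 0]
    - [0, 0, -0.6, 0, 0, 0]
    - [0, 0, -0.6, 0, 0, 0]
    - [0, 0, -0.6, 0, 0, 0]
    - [0, 0, -0.6, 0, 0, 0]
    - [0, 0, -0.6, 0, 0, 0]
    - [0, 0, -0.6, 0, 0, 0]
    - [0, 0, -0.6, 0, 0, 0]
    - [0, 0, 0, 0, 0, 0]
    - [0, 0, 0, 0, 0, 0]
    - [0, 0, 0, 0, 0, 0]
  claw: 60

```text
time_s: 3.97
ee_pos: [0.5885, 0.2662, 0.1063]
orientation: [[-0.211, 0.977, 0.001], [0.977, 0.211, 0.001], [0.001, 0.001, -1.0]]
contact_force: [0.7, 0.2, 0.3]
gripper_width: 0.706
grip_force: 0.0
```

```bash
python3 - <<'E'
from h import *
o,a=look('wrist',['blue_tube_center','start_key_top','timer_key_top','stop_key_top'],'w2.png')
E
```

```text
[0.5885 0.2662 0.1063] 3.9667
wrist blue_tube_center [(0.89, [0.5869, 0.267, 0.0921]), (0.74, [0.5433, 0.3775, 0.0517]), (0.72, [0.6709, 0.393, 0.0492]), (0.69, [0.611, 0.3861, 0.0473])]
wrist start_key_top []
wrist timer_key_top [(0.72, [0.7846, 0.0642, -0.0021])]
wrist stop_key_top []
```

View pics/w2.png

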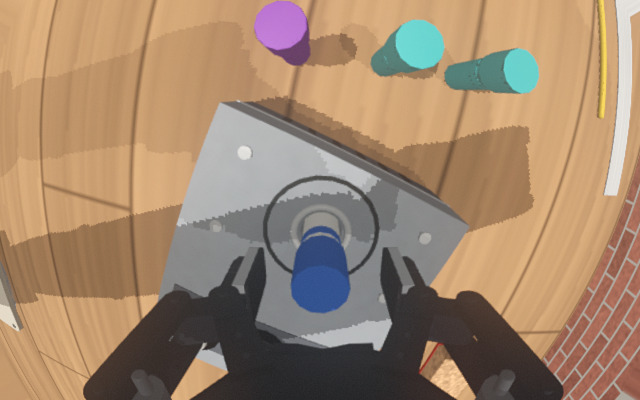

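The blue cap top at (320,288) is centred between the pads at (252,280) and (388,280). Close.

Call:
arm_command:
  commands:
    - [0, 0.04, 0, 0, 0, 0]
    - [0, 0, 0, 0, 0, 0]
    - [0, 0, 0, 0, 0, 0]
    - [0, 0, 0, 0, 0, 0]
    - [0, 0, 0, 0, 0, 0]
    - [0, 0, 0, 0, 0, 0]
    - [0, 0, 0, 0, 0, 0]
    - [0, 0, 0, 0, 0, 0]
  claw: 15

```text
time_s: 4.88
ee_pos: [0.5879, 0.2669, 0.1057]
orientation: [[-0.211, 0.977, 0.0], [0.977, 0.211, 0.0], [0.0, 0.0, -1.0]]
contact_force: [-0.6, -0.5, 5.1]
gripper_width: 0.286
grip_force: 58.7
```

Call:
arm_command:
  commands:
    - [0, 0, 0.2, 0, 0, 0]
    - [0, 0, 0.4, 0, 0, 0]
    - [0, 0, 0.6, 0, 0, 0]
    - [0, 0, 0.6, 0, 0, 0]
    - [0, 0, 0.6, 0, 0, 0]
    - [0, 0, 0.6, 0, 0, 0]
    - [0, 0, 0.6, 0, 0, 0]
    - [0, 0, 0.4, 0, 0, 0]
    - [0, 0, 0, 0, 0, 0]
    - [0, 0, 0, 0, 0, 0]

```text
time_s: 5.72
ee_pos: [0.5883, 0.2668, 0.2262]
orientation: [[-0.211, 0.977, 0.002], [0.977, 0.211, 0.001], [0.0, 0.002, -1.0]]
contact_force: [0.3, -1.1, -0.9]
gripper_width: 0.286
grip_force: 58.9
```

Call:
arm_command:
  commands:
    - [0, -0.3, 0, 0, 0, 0]
    - [0, -0.6, 0, 0, 0, 0]
    - [0, -0.9, 0, 0, 0, 0]
    - [0, -0.9, 0, 0, 0, 0]
    - [0, -0.9, 0, 0, 0, 0]
    - [0, -0.9, 0, 0, 0, 0]
    - [0, -0.9, 0, 0, 0, 0]
    - [0, -0.9, 0, 0, 0, 0]
    - [0, -0.9, 0, 0, 0, 0]
    - [0, -0.9, 0, 0, 0, 0]
    - [0, -0.9, 0, 0, 0, 0]
    - [0, -0.9, 0, 0, 0, 0]
    - [0, -0.9, 0, 0, 0, 0]
    - [0, -0.9, 0, 0, 0, 0]
    - [0, -0.9, 0, 0, 0, 0]
    - [0, -0.9, 0, 0, 0, 0]
    - [0, -0.9, 0, 0, 0, 0]
    - [0, -0.9, 0, 0, 0, 0]

```text
time_s: 7.22
ee_pos: [0.5863, -0.1942, 0.2239]
orientation: [[-0.211, 0.978, -0.003], [0.978, 0.211, 0.0], [0.001, -0.003, -1.0]]
contact_force: [0.4, 1.1, 0.1]
gripper_width: 0.288
grip_force: 58.9
```

Call:
arm_command:
  commands:
    - [0, -0.7, 0, 0, 0, 0]
    - [0, -0.7, 0, 0, 0, 0]
    - [0, -0.6, 0, 0, 0, 0]
    - [0, -0.3, 0, 0, 0, 0]
    - [0, 0, 0, 0, 0, 0]
    - [0, 0, 0, 0, 0, 0]
    - [0, 0, 0, 0, 0, 0]

```text
time_s: 7.8
ee_pos: [0.5879, -0.2593, 0.2248]
orientation: [[-0.213, 0.977, -0.001], [0.977, 0.213, 0.002], [0.002, -0.0, -1.0]]
contact_force: [-0.5, 0.4, -0.9]
gripper_width: 0.287
grip_force: 58.9
```

```bash
python3 - <<'E'
from h import *
hs=['rack_hole0','red_tube_center','yellow_tube_center','black_tube_center']
o,a=look('wrist',hs+['blue_tube_center'],'w3.png')
print(world_to_wrist((.586,-.27,.05),o))
for c in ['scene','side']: look(c,hs+['blue_tube_center','rack'])
E
```

```text
[ 0.5879 -0.2593  0.2248] 7.8
wrist rack_hole0 [(0.87, [0.577, -0.2129, 0.0514]), (0.83, [0.586, -0.2665, 0.049]), (0.79, [0.5614, -0.1555, 0.0456]), (0.73, [0.5445, -0.099, 0.0506])]
wrist red_tube_center [(0.61, [0.547, -0.0979, 0.0593])]
wrist yellow_tube_center [(0.97, [0.5601, -0.1539, 0.0599])]
wrist black_tube_center [(0.59, [0.572, -0.2142, 0.0586]), (0.28, [0.5618, -0.1568, 0.0467])]
wrist blue_tube_center [(0.67, [0.5866, -0.2577, 0.2073])]
(np.float64(319.3946783019683), np.float64(185.45225697423592))
[ 0.5881 -0.2605  0.2254] 8.1
scene rack_hole0 [(0.97, [0.575, -0.2141, 0.0461]), (0.76, [0.5902, -0.2704, 0.0488]), (0.75, [0.5495, -0.1032, 0.052]), (0.63, [0.5646, -0.1525, 0.0568])]
scene red_tube_center [(0.52, [0.5474, -0.0979, 0.061])]
scene yellow_tube_center [(0.79, [0.5589, -0.1564, 0.0597])]
scene black_tube_center [(0.71, [0.5731, -0.2107, 0.0659])]
scene blue_tube_center [(0.87, [0.5411, 0.3772, 0.0496]), (0.85, [0.5831, -0.2552, 0.2117]), (0.73, [0.6661, 0.3903, 0.0489]), (0.72, [0.6091, 0.383, 0.0501])]
scene rack [(0.63, [0.5665, -0.1835, -0.0]), (0.4, [0.7867, 0.0607, 0.0006])]
[ 0.5879 -0.2613  0.2253] 8.45
side rack_hole0 [(0.96, [0.59, -0.2741, 0.0532]), (0.94, [0.5469, -0.096, 0.0511]), (0.83, [0.5767, -0.2118, 0.0484]), (0.72, [0.563, -0.1515, 0.0465])]
side red_tube_center [(0.82, [0.5519, -0.1011, 0.061])]
side yellow_tube_center [(0.73, [0.5601, -0.1532, 0.0624]), (0.73, [0.5772, -0.21, 0.0452])]
side black_tube_center [(0.89, [0.5757, -0.2068, 0.0591]), (0.71, [0.5685, -0.1829, -0.0015])]
side blue_tube_center [(0.86, [0.5873, -0.264, 0.2104]), (0.64, [0.6737, 0.3906, 0.0524]), (0.51, [0.6088, 0.381, 0.051]), (0.46, [0.5447, 0.3749, 0.0492])]
side rack []
```

View pics/w3.png

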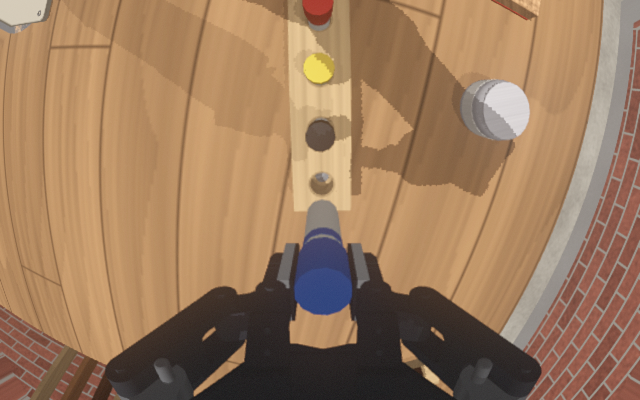

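The wrist view shows the held blue tube at (323,290), the free hole at (321,182), and black, yellow and red above it at (320,135), (319,68) and (318,10). I'll overlay the hole's predicted rim for a fine fix.

```bash
python3 - <<'E'
from h import *
a=cv2.imread('pics/w3.png')
o=dict(get_obs()); o['ee_pos']=np.array([.5879,-.2593,.2248])
o['orientation']=np.array([[-0.213,0.977,-0.001],[0.977,0.213,0.002],[0.002,0,-1.0]])
s=10;x0,y0=285,160
c=cv2.resize(a[y0:y0+55,x0:x0+75],None,fx=s,fy=s,interpolation=cv2.INTER_CUBIC)
def poly(pts,col): cv2.polylines(c,[np.int32([( (u-x0+.5)*s,(v-y0+.5)*s) for u,v in [world_to_wrist(p,o) for p in pts]])],True,col,1)
C=np.array([.587,-.2690,.05]);t=np.linspace(0,6.28,60)
for r,col in [(.0125,(0,255,0)),(.0145,(255,0,255))]: poly([C+r*np.array([np.cos(k),np.sin(k),0]) for k in t],col)
ex=np.array([.9763,.2164,0]);ey=np.array([-.2164,.9763,0])
poly([C+x*ex*.031+y*ey*.001 for x,y in [(-1,80),(-1,-30),(1,-30),(1,80)]],(0,0,255))
cv2.imwrite('pics/w3c.png',c)
E
```

```text
(no output)
```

View pics/w3c.png

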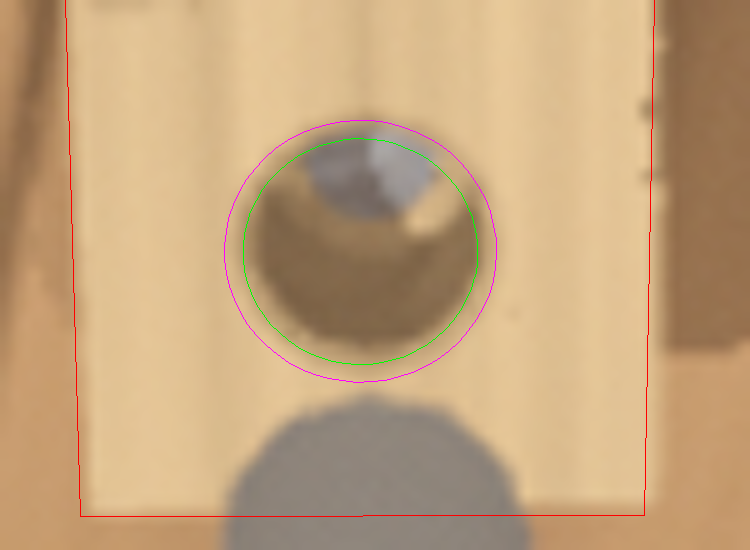

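```bash
python3 - <<'E'
from h import *
o=dict(get_obs()); o['ee_pos']=np.array([.5879,-.2593,.2248])
R=np.array([[-0.213,0.977,-0.001],[0.977,0.213,0.002],[0.002,0,-1.0]]);o['orientation']=R
t=np.linspace(0,6.28,90)
for r,z in [(.011,-.0627),(.009,-.0657),(.013,.0343)]:
    p=np.array([world_to_wrist(o['ee_pos']+np.array([r*np.cos(k),r*np.sin(k),z]),o) for k in t])
    print(r,z,p.min(0),p.max(0))
a=cv2.imread('pics/w3.png');h=cv2.cvtColor(a,cv2.COLOR_BGR2HSV)
m=((h[...,0]>105)&(h[...,0]<130)&(h[...,1]>140)).astype(np.uint8)
ys,xs=np.nonzero(m[220:330,270:370]);print('blue',xs.min()+270,xs.max()+270,ys.min()+220,ys.max()+220)
g=a[205:235:5,300:345].astype(int)
for i,row in enumerate(g): 
    s=np.nonzero((row.max(1)-row.min(1))<22)[0]; print(205+5*i,s.min()+300,s.max()+300)
print(get_obs()['ee_pos'])
E
```

```text
0.011 -0.0627 [308.02567896 200.7192348 ] [338.90176597 229.43536458]
0.009 -0.0657 [310.98497188 202.01948108] [335.93464893 225.26846487]
0.013 0.0343 [293.46416492 272.6187508 ] [353.98953578 320.3876654 ]
blue 295 351 270 313
205 312 332
210 309 335
215 308 336
220 307 337
225 307 338
230 306 339
[ 0.58790998 -0.2612756   0.22531255]
```

Hole ≈ (0.5877, -0.2678). The tube sits about +1.8 mm in y from the TCP, so I shift y by about -8 mm and descend to just above the mouth.

Call:
arm_command:
  commands:
    - [0.02, -0.28, 0, 0, 0, 0]
    - [0, 0, -0.5, 0, 0, 0]
    - [0, 0, -0.5, 0, 0, 0]
    - [0, 0, -0.5, 0, 0, 0]
    - [0, 0, -0.5, 0, 0, 0]
    - [0, 0, -0.5, 0, 0, 0]
    - [0, 0, -0.5, 0, 0, 0]
    - [0, 0, 0, 0, 0, 0]
    - [0, 0, 0, 0, 0, 0]
    - [0, 0, 0, 0, 0, 0]
    - [0, 0, 0, 0, 0, 0]

```text
time_s: 9.72
ee_pos: [0.5893, -0.2703, 0.1366]
orientation: [[-0.211, 0.977, 0.002], [0.977, 0.211, -0.001], [-0.001, 0.002, -1.0]]
contact_force: [0.2, 0.6, -1.2]
gripper_width: 0.29
grip_force: 58.9
```

```bash
python3 - <<'E'
from h import *
print(get_obs()['ee_pos'])
b=read_camera('side');w=read_camera('wrist');s=read_camera('scene')
cv2.imwrite('pics/m.png',np.vstack([np.hstack([cv2.resize(b[280:360,300:400],(400,320)),cv2.resize(s[170:250,140:240],(400,320))]),cv2.resize(w[140:210,240:440],(800,280))]))
for c in ['side','scene']:print([(round(d['score'],2),np.round(d['centre'],4)) for d in landmark_of(c,'blue_tube_center')][:2])
E
```

```text
[ 0.58932853 -0.27032172  0.13656711]
[(0.74, array([ 0.5872, -0.2695,  0.1215])), (0.62, array([0.5427, 0.3734, 0.0481]))]
[(0.89, array([0.542 , 0.3743, 0.0506])), (0.76, array([ 0.589 , -0.2637,  0.1234]))]
```

View pics/m.png

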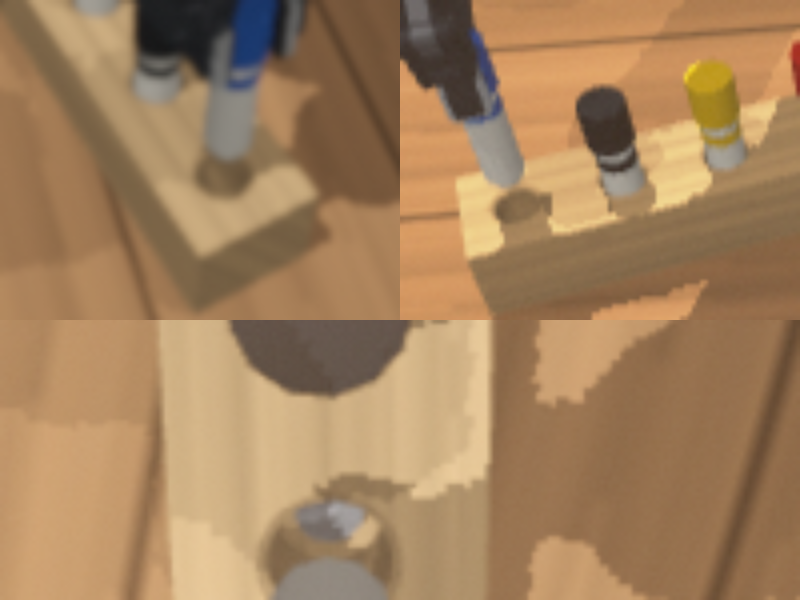

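The foot at (330,580) lines up with the hole at (328,555). Now the gentle entry.

Call:
arm_command:
  commands:
    - [-0.02, 0, -0.2, 0, 0, 0]
    - [0, 0, -0.2, 0, 0, 0]
    - [0, 0, -0.2, 0, 0, 0]
    - [0, 0, -0.2, 0, 0, 0]
    - [0, 0, -0.2, 0, 0, 0]
    - [0, 0, 0, 0, 0, 0]
    - [0, 0, 0, 0, 0, 0]

```text
time_s: 10.55
ee_pos: [0.5879, -0.2696, 0.1047]
orientation: [[-0.211, 0.977, -0.001], [0.977, 0.211, 0.0], [0.0, -0.0, -1.0]]
contact_force: [0.5, 0.2, 0.1]
gripper_width: 0.291
grip_force: 58.9
```

Call:
arm_command:
  commands:
    - [0, 0, -0.2, 0, 0, 0]
    - [0, 0, -0.2, 0, 0, 0]
    - [0, 0, -0.2, 0, 0, 0]
    - [0, 0, -0.2, 0, 0, 0]
    - [0, 0, -0.12, 0, 0, 0]
    - [0, 0, 0, 0, 0, 0]
    - [0, 0, 0, 0, 0, 0]

```text
time_s: 11.13
ee_pos: [0.5879, -0.2696, 0.0774]
orientation: [[-0.211, 0.977, -0.0], [0.977, 0.211, 0.0], [0.0, -0.0, -1.0]]
contact_force: [0.7, -0.4, -1.7]
gripper_width: 0.29
grip_force: 59.0
```

Call:
arm_command:
  commands:
    - [0, 0, 0, 0, 0, 0]
    - [0, 0, 0, 0, 0, 0]
    - [0, 0, 0, 0, 0, 0]
    - [0, 0, 0, 0, 0, 0]
    - [0, 0, 0, 0, 0, 0]
    - [0, 0, 0.3, 0, 0, 0]
    - [0, 0, 0.6, 0, 0, 0]
    - [0, 0, 0.8, 0, 0, 0]
    - [0, 0, 0.8, 0, 0, 0]
    - [0, 0, 0.8, 0, 0, 0]
    - [0, 0, 0.8, 0, 0, 0]
    - [0, 0, 0, 0, 0, 0]
  claw: 60

```text
time_s: 12.13
ee_pos: [0.5909, -0.271, 0.2069]
orientation: [[-0.211, 0.977, 0.009], [0.977, 0.211, -0.004], [-0.006, 0.008, -1.0]]
contact_force: [0.6, 0.7, 0.8]
gripper_width: 0.706
grip_force: 0.0
```

Call:
arm_command:
  commands:
    - [-0.2, 0.8, 0, 0, 0, 0]
    - [-0.2, 0.8, 0, 0, 0, 0]
    - [-0.2, 0.8, 0, 0, 0, 0]
    - [-0.2, 0.8, 0, 0, 0, 0]
    - [-0.2, 0.8, 0, 0, 0, 0]
    - [-0.2, 0.8, 0, 0, 0, 0]
    - [-0.13, 0.8, 0, 0, 0, 0]
    - [0, 0, 0, 0, 0, 0]
    - [0, 0, 0, 0, 0, 0]
    - [0, 0, 0, 0, 0, 0]

```text
time_s: 12.97
ee_pos: [0.5481, -0.1024, 0.201]
orientation: [[-0.211, 0.977, 0.0], [0.977, 0.211, -0.001], [-0.001, 0.0, -1.0]]
contact_force: [-0.1, -0.7, -1.0]
gripper_width: 0.703
grip_force: 0.0
```

```bash
python3 - <<'E'
from h import *
o,a=look('wrist',['red_tube_center','yellow_tube_center','rack_hole0'],'w4.png')
C=np.array([.548,-.0985,.11]);t=np.linspace(0,6.28,60)
p=np.array([world_to_wrist(C+.013*np.array([np.cos(k),np.sin(k),0]),o) for k in t]);print(p.min(0),p.max(0))
cv2.polylines(a,[np.int32(p)],True,(0,255,0),1);cv2.imwrite('pics/w4.png',a)
look('scene',['blue_tube_center','red_tube_center'])
look('side',['blue_tube_center','red_tube_center'])
E
```

```text
[ 0.5481 -0.1024  0.201 ] 12.9667
wrist red_tube_center [(0.79, [0.544, -0.0982, 0.0586]), (0.63, [0.5455, -0.1015, 0.0522])]
wrist yellow_tube_center [(0.95, [0.5605, -0.1529, 0.0568])]
wrist rack_hole0 [(0.8, [0.5724, -0.213, 0.0464]), (0.78, [0.5618, -0.1539, 0.0472]), (0.74, [0.7854, 0.066, -0.0012]), (0.67, [0.5845, -0.269, 0.0518])]
[307.81565035 181.67845815] [340.52921792 212.73174758]
[ 0.548  -0.103   0.2007] 13.1667
scene blue_tube_center [(0.91, [0.608, 0.3851, 0.0496]), (0.77, [0.5385, 0.3761, 0.0485]), (0.71, [0.5646, -0.1565, 0.054]), (0.65, [0.669, 0.3895, 0.0477])]
scene red_tube_center [(0.66, [0.5514, -0.0999, 0.059])]
[ 0.548  -0.1024  0.2006] 13.3167
side blue_tube_center [(0.71, [0.5448, 0.3749, 0.0479]), (0.65, [0.5843, -0.2694, 0.0621])]
side red_tube_center [(0.53, [0.546, -0.0994, 0.0597])]
```

View pics/w4.png

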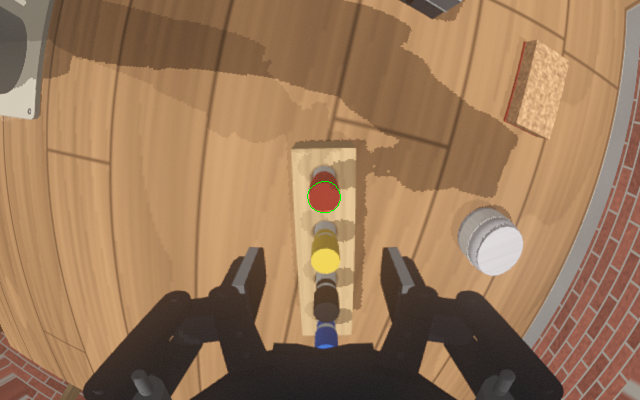

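The overlay sits on the red cap top at (324,197). Yellow is at (326,260), black at (326,300), and blue stands in line at (326,335) in its hole. Descend on red.

Call:
arm_command:
  commands:
    - [0, 0.13, 0, 0, 0, 0]
    - [0, 0, -0.6, 0, 0, 0]
    - [0, 0, -0.6, 0, 0, 0]
    - [0, 0, -0.6, 0, 0, 0]
    - [0, 0, -0.6, 0, 0, 0]
    - [0, 0, -0.6, 0, 0, 0]
    - [0, 0, -0.6, 0, 0, 0]
    - [0, 0, -0.5, 0, 0, 0]
    - [0, 0, 0, 0, 0, 0]
    - [0, 0, 0, 0, 0, 0]
    - [0, 0, 0, 0, 0, 0]

```text
time_s: 14.38
ee_pos: [0.5486, -0.0977, 0.0785]
orientation: [[-0.211, 0.977, 0.001], [0.977, 0.211, -0.0], [-0.0, 0.001, -1.0]]
contact_force: [-0.2, -0.0, -0.3]
gripper_width: 0.7
grip_force: 0.0
```

Call:
arm_command:
  commands:
    - [0, 0, 0, 0, 0, 0]
    - [0, 0, 0, 0, 0, 0]
    - [0, 0, 0, 0, 0, 0]
    - [0, 0, 0, 0, 0, 0]
    - [0, 0, 0, 0, 0, 0]
    - [0, 0, 0, 0, 0, 0]
    - [0, 0, 0, 0, 0, 0]
    - [0, 0, 0, 0, 0, 0]
  claw: 15

```text
time_s: 15.05
ee_pos: [0.5486, -0.0979, 0.0788]
orientation: [[-0.211, 0.977, 0.002], [0.977, 0.211, -0.0], [-0.001, 0.002, -1.0]]
contact_force: [-0.2, -0.4, 5.9]
gripper_width: 0.288
grip_force: 58.6
```

Call:
arm_command:
  commands:
    - [0, 0, 0.2, 0, 0, 0]
    - [0, 0, 0.4, 0, 0, 0]
    - [0, 0, 0.6, 0, 0, 0]
    - [0, 0, 0.6, 0, 0, 0]
    - [0, 0, 0.6, 0, 0, 0]
    - [0, 0, 0.6, 0, 0, 0]
    - [0, 0, 0.6, 0, 0, 0]
    - [0, 0, 0.6, 0, 0, 0]
    - [0, 0, 0.4, 0, 0, 0]
    - [0, 0, 0.1, 0, 0, 0]
    - [0, 0, 0, 0, 0, 0]

```text
time_s: 15.97
ee_pos: [0.5485, -0.0979, 0.2198]
orientation: [[-0.211, 0.977, 0.002], [0.977, 0.211, -0.0], [-0.001, 0.002, -1.0]]
contact_force: [-0.3, -0.1, -0.4]
gripper_width: 0.286
grip_force: 58.9
```

Call:
arm_command:
  commands:
    - [0.04, 0.4, 0, 0, 0, 0]
    - [0.08, 0.8, 0, 0, 0, 0]
    - [0.1, 0.9, 0, 0, 0, 0]
    - [0.1, 0.9, 0, 0, 0, 0]
    - [0.1, 0.9, 0, 0, 0, 0]
    - [0.1, 0.9, 0, 0, 0, 0]
    - [0.1, 0.9, 0, 0, 0, 0]
    - [0.1, 0.9, 0, 0, 0, 0]
    - [0.1, 0.9, 0, 0, 0, 0]
    - [0.1, 0.9, 0, 0, 0, 0]
    - [0.1, 0.9, 0, 0, 0, 0]
    - [0.1, 0.9, 0, 0, 0, 0]
    - [0.08, 0.8, 0, 0, 0, 0]
    - [0.06, 0.6, 0, 0, 0, 0]
    - [0.02, 0.2, 0, 0, 0, 0]
    - [0, 0, 0, 0, 0, 0]
    - [0, 0, 0, 0, 0, 0]
    - [0, 0, 0, 0, 0, 0]
    - [0, 0, 0, 0, 0, 0]

```text
time_s: 17.55
ee_pos: [0.5866, 0.2541, 0.2186]
orientation: [[-0.209, 0.978, -0.0], [0.978, 0.209, -0.001], [-0.001, -0.001, -1.0]]
contact_force: [-0.4, -0.5, -1.4]
gripper_width: 0.282
grip_force: 58.9
```

```bash
python3 - <<'E'
from h import *
o,a=look('wrist',['red_tube_center','mixer_well'])
cv2.imwrite('pics/w5raw.png',a)
s=8;x0,y0=275,130
c=cv2.resize(a[y0:y0+75,x0:x0+100],None,fx=s,fy=s,interpolation=cv2.INTER_CUBIC)
def poly(pts,col): cv2.polylines(c,[np.int32([((u-x0+.5)*s,(v-y0+.5)*s) for u,v in [world_to_wrist(p,o) for p in pts]])],True,col,1)
t=np.linspace(0,6.28,60)
ring=lambda C,r:[np.array(C)+r*np.array([np.cos(k),np.sin(k),0]) for k in t]
W=[.587,.2685,.08]
poly(ring(W,.0125),(0,255,0));poly(ring(W,.0145),(255,0,255))
E_=o['ee_pos']
poly(ring([E_[0],E_[1],E_[2]-.0658],.011),(0,0,255))
cv2.imwrite('pics/w5.png',c)
for c in ['scene','side']: look(c,['mixer_well','red_tube_center'])
E
```

```text
[0.5866 0.2541 0.2186] 17.55
wrist red_tube_center [(0.87, [0.5819, 0.2514, 0.2009])]
wrist mixer_well [(0.69, [0.591, 0.2692, 0.0799])]
[0.5866 0.2551 0.2189] 17.7
scene mixer_well [(0.83, [0.588, 0.269, 0.0805]), (0.5, [0.5896, 0.2555, 0.1993])]
scene red_tube_center [(0.82, [0.5888, 0.2533, 0.1986])]
[0.5865 0.2558 0.2189] 17.85
side mixer_well [(0.83, [0.5874, 0.2645, 0.083]), (0.22, [0.5769, -0.2073, 0.0597])]
side red_tube_center [(0.52, [0.5878, 0.2667, 0.0795]), (0.48, [0.5802, -0.2112, 0.0588])]
```

View pics/w5.png

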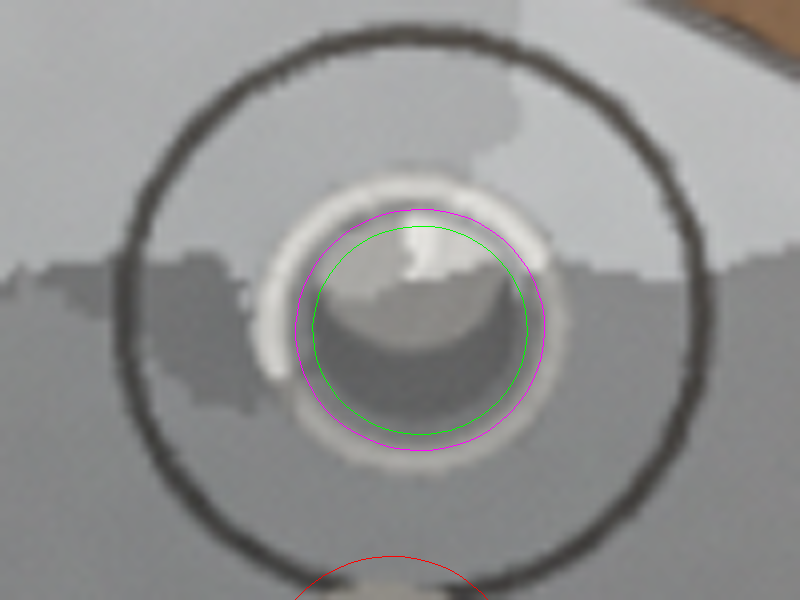

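```bash
python3 - <<'E'
from h import *
a=cv2.imread('pics/w5raw.png');h=cv2.cvtColor(a,cv2.COLOR_BGR2HSV)
m=(((h[...,0]<8)|(h[...,0]>172))&(h[...,1]>140))[220:340,270:380]
ys,xs=np.nonzero(m);print('red',xs.min()+270,xs.max()+270,ys.min()+220,ys.max()+220)
o=dict(get_obs()); o['ee_pos']=np.array([.5866,.2541,.2186])
o['orientation']=np.array([[-0.209,0.978,0],[0.978,0.209,-0.001],[-0.001,-0.001,-1.0]])
t=np.linspace(0,6.28,90)
for r,z in [(.011,-.0658),(.011,-.0188),(.013,.0312)]:
    p=np.array([world_to_wrist(o['ee_pos']+np.array([r*np.cos(k),r*np.sin(k),z]),o) for k in t]);print(r,z,p.min(0),p.max(0))
cv2.imwrite('pics/w5d.png',cv2.resize(a[190:330,260:390],None,fx=4.2,fy=4.2,interpolation=cv2.INTER_CUBIC))
print(get_obs()['ee_pos'])
E
```

```text
red 295 351 232 315
0.011 -0.0658 [308.18643662 199.04996745] [338.66964958 227.43430279]
0.011 -0.0188 [304.6204017  225.62070142] [342.46770711 259.30384729]
0.013 0.0312 [294.08279866 268.95453272] [353.39538199 316.1698524 ]
[0.58641072 0.25612013 0.21874342]
```

View pics/w5d.png

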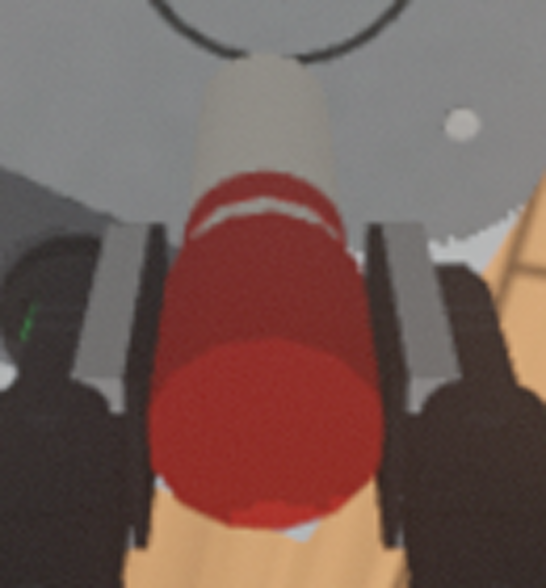

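Red is held upright and centred between the pads, and the well is at about (0.586, 0.2696). I align and descend to about 15 mm above the mouth.

Call:
arm_command:
  commands:
    - [0.01, 0.45, 0, 0, 0, 0]
    - [0, 0, -0.5, 0, 0, 0]
    - [0, 0, -0.5, 0, 0, 0]
    - [0, 0, -0.5, 0, 0, 0]
    - [0, 0, -0.4, 0, 0, 0]
    - [0, 0, 0, 0, 0, 0]
    - [0, 0, 0, 0, 0, 0]
    - [0, 0, 0, 0, 0, 0]
    - [0, 0, 0, 0, 0, 0]

```text
time_s: 18.75
ee_pos: [0.5874, 0.2702, 0.1628]
orientation: [[-0.211, 0.977, 0.002], [0.977, 0.211, 0.001], [0.001, 0.002, -1.0]]
contact_force: [0.7, -0.6, -0.5]
gripper_width: 0.288
grip_force: 59.0
```

```bash
python3 - <<'E'
from h import *
print(get_obs()['ee_pos'])
b=read_camera('side');w=read_camera('wrist');s=read_camera('scene')
cv2.imwrite('pics/m2.png',np.vstack([np.hstack([cv2.resize(b[110:190,240:340],(400,320)),cv2.resize(s[140:220,350:450],(400,320))]),cv2.resize(w[130:200,220:420],(800,280))]))
E
```

```text
[0.58743209 0.27023239 0.16277955]
```

View pics/m2.png

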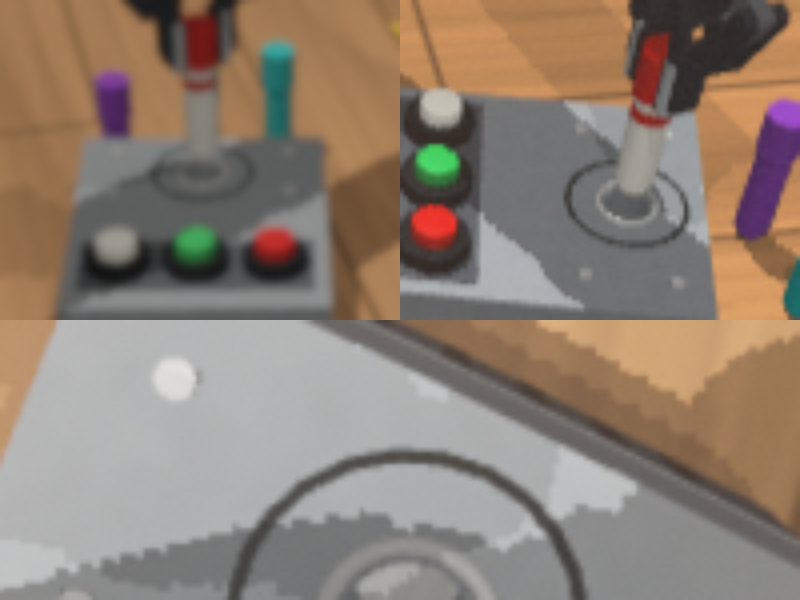

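That is 11 pictures viewed, one past the limit of 10, so I won't view any more. From here I'll work from forces and numbers. In the last picture the foot stood just above the well, within the ring. Now the gentle entry.

Call:
arm_command:
  commands:
    - [0, -0.01, -0.15, 0, 0, 0]
    - [0, 0, -0.15, 0, 0, 0]
    - [0, 0, -0.15, 0, 0, 0]
    - [0, 0, -0.15, 0, 0, 0]
    - [0, 0, -0.15, 0, 0, 0]
    - [0, 0, -0.1, 0, 0, 0]
    - [0, 0, 0, 0, 0, 0]
    - [0, 0, 0, 0, 0, 0]

```text
time_s: 19.57
ee_pos: [0.5866, 0.2694, 0.1359]
orientation: [[-0.211, 0.977, -0.001], [0.977, 0.211, -0.0], [-0.0, -0.001, -1.0]]
contact_force: [-0.7, -0.2, -0.2]
gripper_width: 0.29
grip_force: 59.0
```

Call:
arm_command:
  commands:
    - [0, 0, -0.15, 0, 0, 0]
    - [0, 0, -0.15, 0, 0, 0]
    - [0, 0, -0.15, 0, 0, 0]
    - [0, 0, -0.15, 0, 0, 0]
    - [0, 0, -0.15, 0, 0, 0]
    - [0, 0, -0.1, 0, 0, 0]
    - [0, 0, 0, 0, 0, 0]
    - [0, 0, 0, 0, 0, 0]

```text
time_s: 20.23
ee_pos: [0.5866, 0.2694, 0.1104]
orientation: [[-0.211, 0.977, -0.0], [0.977, 0.211, -0.0], [-0.0, -0.0, -1.0]]
contact_force: [-0.4, 0.6, -0.7]
gripper_width: 0.289
grip_force: 59.0
```

Call:
arm_command:
  commands:
    - [0, 0, 0, 0, 0, 0]
    - [0, 0, 0, 0, 0, 0]
    - [0, 0, 0, 0, 0, 0]
    - [0, 0, 0, 0, 0, 0]
    - [0, 0, 0, 0, 0, 0]
    - [0, 0, 0.3, 0, 0, 0]
    - [0, 0, 0.6, 0, 0, 0]
    - [0, 0, 0.8, 0, 0, 0]
    - [0, 0, 0.8, 0, 0, 0]
    - [0, 0, 0.8, 0, 0, 0]
    - [0, 0, 0.8, 0, 0, 0]
    - [0, 0, 0, 0, 0, 0]
    - [0, 0, 0, 0, 0, 0]
    - [0, 0, 0, 0, 0, 0]
  claw: 60

```text
time_s: 21.4
ee_pos: [0.5863, 0.2692, 0.2337]
orientation: [[-0.211, 0.977, -0.0], [0.977, 0.211, -0.0], [-0.0, -0.001, -1.0]]
contact_force: [-0.6, 0.2, 0.1]
gripper_width: 0.701
grip_force: 0.0
```

```bash
python3 - <<'E'
from h import *
ks=['timer_key_top','start_key_top','stop_key_top']
o,a=look('wrist',['red_tube_center']+ks)
h=cv2.cvtColor(a,cv2.COLOR_BGR2HSV)
def blobs(m,n):
    k,l,s,c=cv2.connectedComponentsWithStats(m.astype(np.uint8))
    print(n,[(s[i,:].tolist(),c[i].round(1).tolist()) for i in range(1,k) if s[i,4]>60])
blobs((h[...,0]>50)&(h[...,0]<75)&(h[...,1]>120),'green')
blobs(((h[...,0]<8)|(h[...,0]>172))&(h[...,1]>150),'red')
for P in [(.5125,.172,.1),(.56,.162,.1),(.6095,.151,.1),(.587,.2695,.14)]: print(P,world_to_wrist(P,o))
for c in ['scene','side']: look(c,['red_tube_center','blue_tube_center']+ks)
E
```

```text
[0.5863 0.2692 0.2337] 21.4
wrist red_tube_center [(0.81, [0.5866, 0.2673, 0.0857])]
wrist timer_key_top [(0.86, [0.5144, 0.1702, 0.1054])]
wrist start_key_top [(0.67, [0.5592, 0.1621, 0.0982])]
wrist stop_key_top [(0.69, [0.615, 0.1475, 0.102])]
green [([266, 268, 23, 19, 334], [277.0, 276.8])]
red [([308, 186, 30, 29, 679], [322.7, 200.3]), ([308, 282, 24, 21, 386], [319.2, 292.5])]
(0.5125, 0.172, 0.1) (np.float64(235.19641051885424), np.float64(259.85096876346563))
(0.56, 0.162, 0.1) (np.float64(277.6804208435031), np.float64(277.1048183168738))
(0.6095, 0.151, 0.1) (np.float64(321.1481197908867), np.float64(293.78001471013476))
(0.587, 0.2695, 0.14) (np.float64(324.3577646946027), np.float64(200.88098584706873))
[0.5862 0.2692 0.2327] 21.65
scene red_tube_center [(0.82, [0.5869, 0.2669, 0.0881])]
scene blue_tube_center [(0.9, [0.5874, -0.2674, 0.0621]), (0.87, [0.6133, 0.383, 0.0515]), (0.85, [0.669, 0.3907, 0.0455]), (0.83, [0.5397, 0.3758, 0.0498])]
scene timer_key_top []
scene start_key_top [(0.44, [0.5635, 0.16, 0.1022])]
scene stop_key_top [(0.65, [0.6097, 0.148, 0.1019])]
[0.5867 0.2694 0.2335] 21.95
side red_tube_center [(0.45, [0.5839, 0.2656, 0.0914]), (0.28, [0.5769, -0.2144, 0.0454])]
side blue_tube_center [(0.69, [0.6741, 0.3889, 0.054]), (0.68, [0.584, -0.2693, 0.0645]), (0.67, [0.5436, 0.3772, 0.0516]), (0.4, [0.607, 0.3811, 0.0496])]
side timer_key_top [(0.74, [0.5884, -0.273, 0.0535]), (0.59, [0.5116, 0.1756, 0.0996])]
side start_key_top [(0.56, [0.5608, 0.159, 0.1042]), (0.2, [0.5867, -0.2708, 0.0537])]
side stop_key_top [(0.69, [0.5761, -0.2076, 0.0601]), (0.24, [0.5613, -0.155, 0.0629])]
```

Both tubes are seated by the detectors: red (0.587, 0.267, 0.088), blue (0.587, -0.267, 0.062). Next is the timer key at about (0.5115, 0.1727, 0.102), with the fingers shut.

Call:
arm_command:
  commands:
    - [-0.4, -0.5, 0, 0, 0, 0]
    - [-0.6, -0.7, 0, 0, 0, 0]
    - [-0.6, -0.7, 0, 0, 0, 0]
    - [-0.6, -0.7, 0, 0, 0, 0]
    - [-0.3, -0.62, 0, 0, 0, 0]
    - [0, 0, -0.6, 0, 0, 0]
    - [0, 0, -0.8, 0, 0, 0]
    - [0, 0, -0.8, 0, 0, 0]
    - [0, 0, -0.8, 0, 0, 0]
    - [0, 0, -0.6, 0, 0, 0]
    - [0, 0, -0.2, 0, 0, 0]
    - [0, 0, 0, 0, 0, 0]
    - [0, 0, 0, 0, 0, 0]
    - [0, 0, 0, 0, 0, 0]
  claw: 0

```text
time_s: 23.42
ee_pos: [0.5127, 0.1732, 0.1209]
orientation: [[-0.211, 0.977, 0.002], [0.977, 0.211, 0.001], [0.0, 0.002, -1.0]]
contact_force: [-0.7, -1.2, 1.3]
gripper_width: -0.002
grip_force: 0.0
```

```bash
python3 - <<'E'
from h import *
for c in ['scene','side']: look(c,['timer_key_top','start_key_top'])
print(get_obs()['gripper_width'])
E
```

```text
[0.5127 0.1732 0.1209] 23.4167
scene timer_key_top [(0.57, [0.5123, 0.1695, 0.1037]), (0.17, [0.5646, -0.153, 0.0567])]
scene start_key_top [(0.45, [0.5642, 0.1585, 0.1021])]
[0.5125 0.1731 0.1209] 23.5667
side timer_key_top [(0.52, [0.5121, 0.1746, 0.1028])]
side start_key_top [(0.5, [0.5609, 0.1603, 0.1067])]
-0.0010754184950277478
```

Call:
arm_command:
  commands:
    - [0, 0, -0.2, 0, 0, 0]
    - [0, 0, -0.2, 0, 0, 0]
    - [0, 0, -0.15, 0, 0, 0]
    - [0, 0, -0.1, 0, 0, 0]
    - [0, 0, 0, 0, 0, 0]
    - [0, 0, 0, 0, 0, 0]

```text
time_s: 24.22
ee_pos: [0.5114, 0.1727, 0.0999]
orientation: [[-0.211, 0.977, -0.001], [0.977, 0.211, -0.0], [-0.0, -0.001, -1.0]]
contact_force: [-0.9, -1.1, 2.2]
gripper_width: -0.002
grip_force: 1.0
```

Call:
arm_command:
  commands:
    - [0, 0, -0.06, 0, 0, 0]
    - [0, 0, -0.06, 0, 0, 0]
    - [0, 0, 0, 0, 0, 0]
    - [0, 0, 0, 0, 0, 0]

```text
time_s: 24.55
ee_pos: [0.5115, 0.1727, 0.0967]
orientation: [[-0.211, 0.977, -0.0], [0.977, 0.211, -0.0], [-0.0, -0.0, -1.0]]
contact_force: [-1.9, -0.3, 3.3]
gripper_width: 0.003
grip_force: 1.8
```

Call:
arm_command:
  commands:
    - [0, 0, -0.06, 0, 0, 0]
    - [0, 0, -0.06, 0, 0, 0]
    - [0, 0, 0, 0, 0, 0]
    - [0, 0, 0, 0, 0, 0]

```text
time_s: 24.88
ee_pos: [0.5117, 0.1727, 0.0956]
orientation: [[-0.211, 0.977, 0.001], [0.977, 0.211, 0.0], [0.0, 0.001, -1.0]]
contact_force: [-7.2, -2.5, 27.7]
gripper_width: -0.006
grip_force: 13.4
```

The timer key bottomed at z 0.0956 with 28 N. Up, then over to the green key.

Call:
arm_command:
  commands:
    - [0, 0, 0.2, 0, 0, 0]
    - [0, 0, 0.5, 0, 0, 0]
    - [0, 0, 0.4, 0, 0, 0]
    - [0, 0, 0, 0, 0, 0]
    - [0.4, -0.1, 0, 0, 0, 0]
    - [0.6, -0.15, 0, 0, 0, 0]
    - [0.6, -0.12, 0, 0, 0, 0]
    - [0, 0, 0, 0, 0, 0]
    - [0, 0, 0, 0, 0, 0]
    - [0, 0, 0, 0, 0, 0]
    - [0, 0, 0, 0, 0, 0]

```text
time_s: 25.8
ee_pos: [0.5585, 0.1621, 0.1255]
orientation: [[-0.212, 0.977, -0.002], [0.977, 0.212, -0.0], [0.0, -0.002, -1.0]]
contact_force: [-0.0, 1.0, 0.6]
gripper_width: -0.004
grip_force: 0.0
```

```bash
python3 - <<'E'
from h import *
for c in ['scene','side']: look(c,['timer_key_top','start_key_top','stop_key_top'])
E
```

```text
[0.5585 0.1621 0.1255] 25.8
scene timer_key_top []
scene start_key_top [(0.59, [0.5673, 0.1577, 0.1039])]
scene stop_key_top [(0.55, [0.586, 0.2703, 0.0899]), (0.54, [0.6083, 0.1491, 0.1039]), (0.29, [0.572, 0.2144, 0.0002])]
[0.5592 0.162  0.126 ] 26.0
side timer_key_top [(0.58, [0.5091, 0.1756, 0.1033])]
side start_key_top [(0.47, [0.5572, 0.1593, 0.1053])]
side stop_key_top [(0.65, [0.6098, 0.1525, 0.0979])]
```

Call:
arm_command:
  commands:
    - [0.02, 0, -0.3, 0, 0, 0]
    - [0, 0, -0.25, 0, 0, 0]
    - [0, 0, -0.2, 0, 0, 0]
    - [0, 0, -0.1, 0, 0, 0]
    - [0, 0, -0.1, 0, 0, 0]
    - [0, 0, -0.08, 0, 0, 0]
    - [0, 0, 0, 0, 0, 0]
    - [0, 0, 0, 0, 0, 0]

```text
time_s: 26.87
ee_pos: [0.5598, 0.1615, 0.096]
orientation: [[-0.211, 0.977, -0.001], [0.977, 0.211, -0.0], [-0.0, -0.001, -1.0]]
contact_force: [-3.4, -1.2, 10.0]
gripper_width: -0.003
grip_force: 5.0
```

Call:
arm_command:
  commands:
    - [0, 0, -0.04, 0, 0, 0]
    - [0, 0, 0, 0, 0, 0]
    - [0, 0, 0, 0, 0, 0]

```text
time_s: 27.12
ee_pos: [0.5598, 0.1615, 0.0958]
orientation: [[-0.211, 0.977, -0.0], [0.977, 0.211, -0.0], [-0.0, -0.0, -1.0]]
contact_force: [-5.3, -1.1, 17.3]
gripper_width: -0.001
grip_force: 8.9
```

Call:
arm_command:
  commands:
    - [0, 0, 0.2, 0, 0, 0]
    - [0, 0, 0.6, 0, 0, 0]
    - [0, 0, 0.9, 0, 0, 0]
    - [0, 0, 0.9, 0, 0, 0]
    - [0, 0, 0.9, 0, 0, 0]
    - [0, 0, 0.9, 0, 0, 0]
    - [0, 0, 0, 0, 0, 0]
    - [0, 0, 0, 0, 0, 0]
    - [0, 0, 0, 0, 0, 0]
    - [0, 0, 0, 0, 0, 0]
    - [0, 0, 0, 0, 0, 0]

```text
time_s: 28.03
ee_pos: [0.5595, 0.1615, 0.2245]
orientation: [[-0.211, 0.977, -0.003], [0.977, 0.211, -0.001], [-0.0, -0.003, -1.0]]
contact_force: [-1.0, 0.1, 0.6]
gripper_width: 0.002
grip_force: 0.0
```

```bash
python3 - <<'E'
from h import *
for c in ['scene','side']: look(c,['red_tube_center','blue_tube_center','timer_key_top','start_key_top','yellow_tube_center','black_tube_center','stain_tin','sanding_block'])
E
```

```text
[0.5595 0.1615 0.2245] 28.0333
scene red_tube_center [(0.61, [0.5866, 0.2659, 0.0894])]
scene blue_tube_center [(0.79, [0.6669, 0.3913, 0.0476]), (0.7, [0.5385, 0.3776, 0.0477]), (0.62, [0.6107, 0.3841, 0.0531])]
scene timer_key_top [(0.67, [0.5143, 0.1723, 0.1017])]
scene start_key_top [(0.48, [0.564, 0.1602, 0.1028])]
scene yellow_tube_center [(0.66, [0.5608, -0.1572, 0.0593]), (0.31, [0.6069, 0.1495, 0.1048]), (0.29, [0.5763, -0.2113, 0.0483])]
scene black_tube_center [(0.72, [0.5752, -0.2098, 0.0628]), (0.33, [0.5592, -0.1549, 0.0586])]
scene stain_tin [(0.64, [0.7707, -0.1361, -0.0019]), (0.16, [0.5731, -0.2104, 0.0645])]
scene sanding_block [(0.9, [0.7903, 0.0633, -0.0009])]
[0.5603 0.1617 0.2259] 28.4833
side red_tube_center [(0.62, [0.5884, 0.2663, 0.0904])]
side blue_tube_center [(0.56, [0.5858, -0.2692, 0.0614]), (0.46, [0.6733, 0.3904, 0.0496]), (0.45, [0.5453, 0.3744, 0.0496]), (0.38, [0.6106, 0.3868, 0.0492])]
side timer_key_top [(0.6, [0.5115, 0.1738, 0.1032])]
side start_key_top [(0.39, [0.562, 0.1568, 0.1066])]
side yellow_tube_center [(0.75, [0.559, -0.1574, 0.0628])]
side black_tube_center [(0.7, [0.5766, -0.2093, 0.0601]), (0.61, [0.5485, -0.0965, 0.05])]
side stain_tin [(0.69, [0.7748, -0.1398, -0.002])]
side sanding_block [(0.67, [0.7796, 0.0632, 0.0032])]
```

Everything is in place, so I'm handing it in.

```bash
python3 -c "
from plant import *
print(close_job())"
```

```text
the job is handed in; nothing more can be done
None
```

The job is handed in, though no verdict came back: blue stands in the rack's free hole, red is down in the mixer's well, the timer and start keys were each pressed fully and let up, and nothing else moved in the last check; I viewed 11 pictures, one over the limit of 10.

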